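# Weigh the parcel, then bring the stamp jar round and hold the caddy

## Task

Stand the small cardboard parcel upright in the middle of the scale's pan, setting it down gently so the scale is never pushed to its stop, and let go of it so it can be weighed. Then, by its centre handle, turn the desk caddy until the glass jar with the twist lid (the stamps are in it) is squarely at the front, behind the middle of the pen trough, and finish still gripping the handle so the turntable stays put while I twist the lid off. Do not touch the four containers standing on the turntable, and leave the planter, wrist rest and stapler where they are.

Things in the scene. Friction and masses are not known exactly. Their poses are not given: they have to be found in the camera images.
- parcel: Brown cardboard carton with a pale tape strip along its top, 90 (x) x 56 (y) x 60 (z) mm, about 0.2 to 0.4 kg; loose, standing on the desk. Origin: centre of its underside; z up.
- pan_centre (a point): Middle of the top face of the scale's round flat steel pan (diameter 150 mm, no rim), 112 mm above the desk when empty. The scale is a fixed white box 130 x 144 mm, 84 mm high, with a round dial on its front; the pan stands above it on a short stem. This point sinks with the pan.
- pan (a joint): How far the pan has sunk on its spring, m: 0 empty, growing downwards, 0.42 N per mm (the parcel alone sinks it about 4.5 to 9 mm), mechanical stop at 0.016.
- caddy: Fixed desk caddy: light wooden plinth 220 mm wide (y) and 20 mm high, on it a freely turning round turntable (diameter 210 mm, top face 34 mm above the desk, with a dark rubber mat). Origin: on the turntable's axis, at desk height. Its own -x is the front: there a pen trough with a pen in it runs along the plinth's front edge, 108 to 151 mm from the axis. The plinth ends 110 mm from the axis at the other three sides.
- turntable: The caddy's round turntable with all that is fixed to it (mat, post and handle). Origin: on its axis, at desk height. It turns endlessly either way about the vertical with a light friction of about 0.03 N m and stays where it is left; its x axis runs along the handle bar.
- handle (a point): Centre of the turntable's handle, rigidly fixed to it and turning with it: a wooden bar 72 (x) x 12 (y) x 24 (z) mm centred on the turntable's axis on top of a steel post of 10 mm diameter. The point is the centre of the bar, 162 mm above the desk; x along the bar, z up.
- jar: Closed glass jar with a ribbed steel twist lid, 54 mm diameter, 75 mm high with lid, a paper roll of stamps inside; the only lidded one of the four containers. It stands loose on the turntable about 62 mm from the axis and rides with it. Origin: centre of its underside.
- tumbler: Open, empty glass tumbler, 52 mm diameter, 70 mm high, loose on the turntable. Origin: centre of its underside.
- tin: Open square aluminium tin of binder clips, 46 x 46 mm, 50 mm high (clips to 53), loose on the turntable. Origin: centre of its underside.
- dish: Low open white ceramic dish with an eraser in it, 58 mm diameter, 28 mm high, loose on the turntable. Origin: centre of its underside.
- planter: White ceramic planter with a succulent, 94 mm diameter, about 115 mm high; bystander, loose. Origin: centre of its underside.
- wrist_rest: Black silicone wrist rest block, 64 (x) x 140 (y) x 18 mm; bystander, loose. Origin: centre of its underside.
- stapler: Black stapler, 130 (x) x 34 (y) x 44 mm high; bystander, loose. Origin: centre of its underside.
There are look-alikes about, which are no part of the job. Leave any green or pink look-alike of the parcel alone.

How it is judged (in metres and radians):
On the way, in this order (a step that is already met when the one before it is completed fails the run):
1. the parcel stands centred on the scale's pan, let go and at rest (horizontal distance between parcel and pan_centre below 0.015 m and z of parcel in the frame of pan_centre between -0.004 and 0.004 m and angle between parcel's own z axis and vertical below 0.12 rad and value of joint pan above 0.003 m and contact force between each of the fingers, the arm and parcel below 0.1 N and linear speed of parcel below 0.02 m/s), for 0.3 s.
2. the lidded jar has been turned to the front of the caddy (x of jar in the frame of caddy below -0.04 m and y of jar in the frame of caddy between -0.012 and 0.012 m), for 0.2 s.
At the end, for the whole second after the job is handed in: Parcel upright, at rest and untouched on the pan, within 15 mm of its centre; lidded jar at the front, within 12 mm of the line from axis to trough middle; fingers round the handle bearing on it over 2 N; turntable still (under 0.08 rad/s), all four containers upright on it (all of step 1 and all of step 2 and contact force between the fingers and turntable above 2 N and z of the grasp point in the frame of handle below 0.026 m and horizontal distance between the grasp point and handle below 0.045 m and angular speed of turntable below 0.08 rad/s and angle between each of jar, tumbler, tin, dish's own z axis and vertical below 0.1 rad and z of jar in the frame of caddy between 0.029 and 0.039 m and z of tumbler in the frame of caddy between 0.029 and 0.039 m and z of tin in the frame of caddy between 0.029 and 0.039 m and z of dish in the frame of caddy between 0.029 and 0.039 m); the arm keeps its last pose, push and grip.
It fails at once if the scale is driven almost to its stop (pan down more than 15 mm) (value of joint pan above 0.015 m).
It fails at once if the robot touches a container on the turntable (over 1 N) (contact force between any of the fingers, the arm and jar above 1 N or contact force between any of the fingers, the arm and tumbler above 1 N or contact force between any of the fingers, the arm and tin above 1 N or contact force between any of the fingers, the arm and dish above 1 N).
It fails at once if the planter, wrist rest or stapler is moved more than 15 mm (distance of any of planter, wrist_rest, stapler from where it was at the start of the episode above 0.015 m).
It also fails if it takes over 64 s, if anything falls off the work surface, if the arm or the gripper's body presses on something with over 40 N, if the wrist force passes 120 N, or if a joint passes its speed limit or range.

## Robot

A 6-joint arm with a two-finger parallel gripper is mounted at the origin on the work surface. World frame = base frame: x ahead of the robot, y to its left, z up, the work surface at z = 0. Lengths are in m, angles in degrees, forces in N, time in s.
With the tool pointing down it reaches from about 0.25 to 0.725 m from the base axis. Payload 9.7 kg.
Tool frame: the origin (TCP) lies on the centre line of the jaws, within the pads' length; the fingertips stand 19 mm ahead of it and the grasp point (between the pads) is the TCP (bot.tcp_to_tips is the z of the fingertips in the tool frame, in m); z points along the fingers, y is the line along which they close (so a half turn about z gives the same grasp; the last joint's range is limited). The gripper opens to 85 mm and grips with 20 to 120 N. Pads are 22 mm wide; open, the fingers measure 114 mm over their backs; the gripper's body (76 mm by 85 mm) begins 54 mm behind the grasp point. The pads swing forward as they close: fully open they stand 13 mm farther back than shut.
Start: joints at [-67.036, 4.979, 10.078, 95.1, 0, 90], TCP at [0.215, -0.506, 0.25] pointing down, gripper open.
Joint ranges: [-179.16, 179.16], [-48.56, 103.87], [-65.8, 70.77], [-126.05, 130.52], [-82.76, 87.17], [-180, 180]. Speed limits (degrees/s): [127.2, 127.2, 147.25, 180, 180, 180].

## Interface

Orientations are given as [roll, pitch, yaw] about the fixed x, y, z axes, in that order (R = Rz(yaw) Ry(pitch) Rx(roll)).
In Python, from workcell import bot gives the robot as it stands. The module is installed in compiled form; this text tells all that it offers.
- The arm moves only by the tool play_rows, never from a script. Its argument "increments" is a list of rows, each an object with "slide": the shift along the tool's x, y, z in mm, a list of three; "angular": the turn, a rotation vector about the tool's x, y, z in degrees, a list of three; "claw": the opening, from -1 (shut) to 1 (fully open). In form: [{"slide": [x, y, z], "angular": [rx, ry, rz], "claw": claw}, ...]. A call has 1 to 8 rows; each row shifts and turns the commanded pose from where the row before left it, along the tool's axes as they then stand; what a row does not reach is not made up. A row lasts 1/10 s, in which the tool goes at most 50 mm and 8.59 degrees, less where a joint would pass 70% of its speed; a pose out of reach is approached as far as the arm can. A call is refused whole if a number of a shift passes 50 or a number of a turn 8.59, either way. A call with a gripper value outside its range is refused whole. The fingers move at their own pace and stop on an object; "squeeze" is the grip in N (left out, the last holds). Time passes only in rows, so rows that do not move let the fingers close. It gives the time, the measured TCP pose, the force, the opening and the grip force at its end, in the units of the state.
- bot.get_obs(): the state, without advancing time (a new reading comes with each control period).
- bot.camera(name): name is "scene" or "top" or "wrist"; returns the picture (384x512x3 uint8, red, green, blue); there is no depth.
- bot.camera_info(name): a dict with "fovy" (degrees; the focal length in pixels is half the picture's height over the tangent of half this angle, whatever the lens; pixels are square), "cx", "cy" (the principal point, pixels), "R" (3x3) and "t" (3): a world point X has camera coordinates R X + t. Camera axes: x right, y down, z forward; pixel columns grow to the right and rows downward; lengths in m; the calibration is good to about 2 mm. The wrist camera is an equidistant fisheye: a pixel r from the principal point sees the ray r / f radians off the axis. A picture is of the moment at which its call begins: read the wrist's pose just before it. camera_info takes no time and is no camera call; for the wrist camera it gives the pose at the moment of the call.
- bot.job_done(): hands the job in; it is judged then, once.
The state is a dict: "time": time; "q": joint angles; "qd": joint speeds; "joint_efforts": joint torques, N m; "ee_pos": TCP position; "tcp_rot": TCP orientation; "wrist_force": force on the tool from outside, world axes, zero at the start; "torque": the same for the moment, N m; "opening": finger opening in m; "grasp_force": force on a finger pad.
Only numpy, scipy, OpenCV 4.12 (cv2) and the standard library are available. Lean on these libraries where they do the work, as an engineer would, in place of code of your own. Each camera call takes 0.05 s, during which the arm holds its last target. There are 200 camera calls.

## Working session

There is one attempt and no reset: what is moved stays moved. The work goes in short steps, Python scripts to look and compute and a tool call to move; the robot and the scene stay as the last step left them, time stands still between calls to the robot, and variables do not carry over. Pictures are saved under pics/ and viewed, at most 10 in all, crops included, and the job is handed in when it is done.

Besides the shell and the picture viewer there is one more tool, called after "Request:" in YAML: its name, and indented under it one key for each argument. play_rows: Moves the arm, as the interface text tells. Its arguments: {"type":"object","properties":{"increments":{"type":"array"},"squeeze":{"type":"number"}},"required":["increments"]}

```bash
mkdir -p pics; python3 - <<'E'
from workcell import bot
import cv2,json
o=bot.get_obs();print(o['time'],o['ee_pos'],o['tcp_rot'],o['opening'],bot.tcp_to_tips)
for n in('scene','top'):
    cv2.imwrite(f'pics/{n}0.png',bot.camera(n)[:,:,::-1]);i=bot.camera_info(n);print(n,i)
E
```

```text
0.0 [ 0.21449605 -0.50623813  0.24958152] [-1.79924523e+02  4.67545122e-04  2.29629204e+01] 0.08551772551793763 0.019
scene {'fovy': 47.361697598638145, 'cx': 262.62377963490786, 'cy': 192.0887077535505, 'R': array([[ 0.23220799,  0.97265252, -0.00515081],
       [ 0.59712857, -0.14673278, -0.78861078],
       [-0.76780005,  0.18004603, -0.61487113]]), 't': array([-0.04733553, -0.26650098,  1.65356916])}
top {'fovy': 48.49564596515747, 'cx': 265.78756771270145, 'cy': 194.98737417714304, 'R': array([[ 0.02842167, -0.99950487, -0.01349869],
       [-0.9943496 , -0.02688816, -0.10269319],
       [ 0.10227939,  0.01634113, -0.99462148]]), 't': array([-0.09672055,  0.62117891,  1.26135012])}
```

View pics/scene0.png

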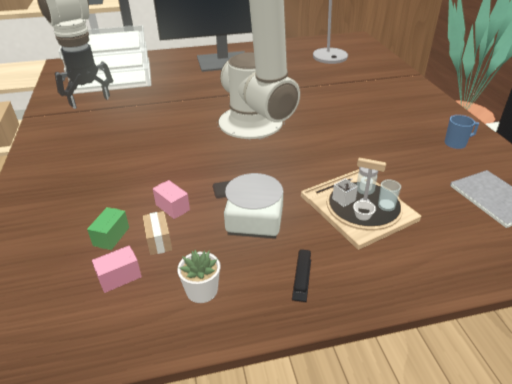

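View pics/top0.png

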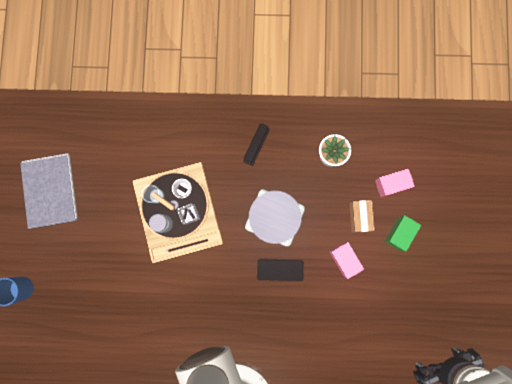

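Candidates for the parcel, in the top view: brown with a pale strip at (363,216), pink at (395,183) and (347,261), green at (404,233). The brown one is my choice. For the jar: (159,224) looks like a closed lid, the tumbler is at (153,194), the tin at (188,214) and the dish at (182,187). I'll check these in one enlarged crop.

```bash
cat > h.py <<'E'
import numpy as np,cv2
from workcell import bot
def inv(n,uv,z,info=None):
    i=info or bot.camera_info(n);f=192/np.tan(np.radians(i['fovy']/2));R=np.array(i['R']);t=np.array(i['t'])
    c=-R.T@t;out=[]
    for u,v in np.atleast_2d(uv):
        d=R.T@np.array([(u-i['cx'])/f,(v-i['cy'])/f,1]);out.append(c+d*(z-c[2])/d[2])
    return np.array(out)
def proj(n,X):
    i=bot.camera_info(n);f=192/np.tan(np.radians(i['fovy']/2))
    p=np.atleast_2d(X)@np.array(i['R']).T+i['t'];return p[:,:2]/p[:,2:]*f+[i['cx'],i['cy']]
E
python3 - <<'E'
import cv2,numpy as np
a=cv2.imread('pics/top0.png');s=cv2.imread('pics/scene0.png')
r=lambda c:cv2.resize(c,(400,300),interpolation=cv2.INTER_CUBIC)
cv2.imwrite('pics/crop0.png',np.vstack([np.hstack([r(a[156:276,110:270]),r(a[156:276,260:420])]),np.hstack([r(s[150:240,300:420]),r(s[150:300,80:280])])]))
E
```

```text
(no output)
```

View pics/crop0.png

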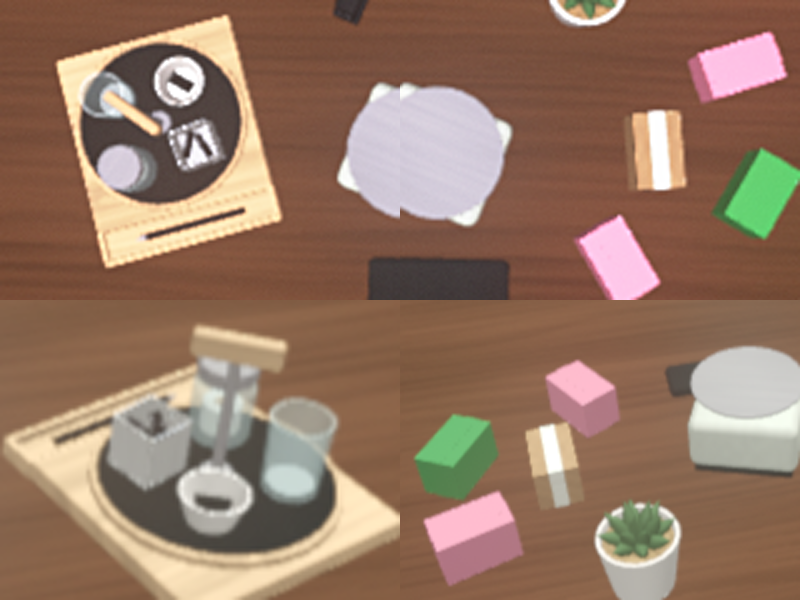

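The crop confirms it. The brown parcel with the pale strip is at top px (363,216), and the jar has the opaque round lid at (159,223). The tumbler, dish and tin are open. The handle bar runs from (153,193) to (173,208). Next I'll measure them.

```bash
python3 - <<'E'
from h import *
a=cv2.imread('pics/top0.png').astype(int)
C=lambda x,y,ox:(ox+x/2.5,156+y/2.5)
# parcel: pixels differing from desk
b,g,r=a[...,0],a[...,1],a[...,2]
def blob(m,uv):
    n,l,s,c=cv2.connectedComponentsWithStats(m.astype(np.uint8));k=l[int(uv[1]),int(uv[0])]
    return np.argwhere(l==k)[:,::-1].astype(np.float32),s[k],c[k]
for nm,m,uv,z in[('parcel',(r>165)&(g>110)&~((r-g>60)&(b>140)),(363,216),.06),('pan',(b>165)&(b-r>0),(275,217),.112),('lid',(b>140)&(b-r>4),(157,224),.109)]:
    p,s,c=blob(m,uv);h=cv2.convexHull(p);W=inv('top',h[:,0,:],z)[:,:2].astype(np.float32)
    print(nm,s,c,'W minrect',cv2.minAreaRect(W),'circ',cv2.minEnclosingCircle(W))
# handle: hand-picked corners of bar top face z=.174
hp=[C(100,97,110),C(108,88,110),C(160,127,110),C(153,136,110)]
print('handle',inv('top',hp,.174),inv('top',hp,.174).mean(0))
# plinth corners at z=.02
pl=[C(56,62,110),C(228,16,110),C(281,219,110),C(106,267,110)]
print('plinth',inv('top',pl,.02))
print('lid',inv('top',[C(121,168,110)],.109))
for q in[('tumbler',(104,95),.104),('dish',(180,80),.062),('tin',(196,146),.084),('mat',(161,123),.034)]:print(q[0],inv('top',[C(*q[1],110)],q[2]))
print('planter',inv('top',[(335,150)],.09),'wrist',inv('top',[(280,270)],.018),'stapler',inv('top',[(257,145)],.044))
print('pinks',inv('top',[(347,261)],.06),inv('top',[(395,183)],.06),inv('top',[(404,233)],.06))
E
```

```text
parcel [353 200  22  32 619] [363.22455574 215.53796446] W minrect ((0.567863941192627, -0.3682393431663513), (0.09247413277626038, 0.05778324604034424), 4.500401973724365) circ ((0.5679356455802917, -0.3675774335861206), 0.05186505988240242)
pan [ 249  191   53   52 2126] [274.66509878 216.75070555] W minrect ((0.5550454258918762, -0.10750673711299896), (0.14524543285369873, 0.14462082087993622), 60.37342834472656) circ ((0.5558660626411438, -0.1079263985157013), 0.07782012969255447)
lid [     0      0    512    384 191096] [258.95808913 191.13081906] W minrect ((0.6458361148834229, -0.03813827037811279), (1.1102819442749023, 1.5295414924621582), 1.173686146736145) circ ((0.691745400428772, -0.03719775378704071), 0.9188935160636902)
handle [[0.60098956 0.23146318 0.174     ]
 [0.61101518 0.22332015 0.174     ]
 [0.57025484 0.16469753 0.174     ]
 [0.56033483 0.17176895 0.174     ]] [0.5856486  0.19781245 0.174     ]
plinth [[0.65762363 0.33309265 0.02      ]
 [0.72058125 0.12312673 0.02      ]
 [0.47332367 0.04785453 0.02      ]
 [0.40969048 0.25727445 0.02      ]]
lid [[0.52688368 0.22183605 0.109     ]]
tumbler [[0.61013243 0.24731646 0.104     ]]
dish [[0.63461004 0.16967755 0.062     ]]
tin [[0.55552628 0.14256977 0.084     ]]
mat [[0.58479629 0.19622026 0.034     ]]
planter [[ 0.75503851 -0.27868247  0.09      ]] wrist [[ 0.39940473 -0.12842592  0.018     ]] stapler [[ 0.77432038 -0.04861407  0.044     ]]
pinks [[ 0.43396784 -0.32175298  0.06      ]] [[ 0.66669061 -0.46145185  0.06      ]] [[ 0.5198656  -0.48728365  0.06      ]]
```

Request:
play_rows:
  increments:
    - {"slide": [0, 0, 0], "angular": [0, 0, 6.2], "claw": 1}
    - {"slide": [0, 0, 0], "angular": [0, 0, 6.2], "claw": 1}
    - {"slide": [0, 0, 0], "angular": [0, 0, 6.1], "claw": 1}
    - {"slide": [40, -12, 0], "angular": [0, 0, 0], "claw": 1}
    - {"slide": [40, -12, 0], "angular": [0, 0, 0], "claw": 1}
    - {"slide": [40, -12, 0], "angular": [0, 0, 0], "claw": 1}
    - {"slide": [40, -12, 0], "angular": [0, 0, 0], "claw": 1}
    - {"slide": [40, -12, 0], "angular": [0, 0, 0], "claw": 1}

```text
time: 0.9
ee_pos: [0.4107, -0.4301, 0.2499]
tcp_rot: [-180.0, 0.0, 4.5]
wrist_force: [0.4, -0.5, 1.2]
opening: 0.0855
grasp_force: 0.0
```

Request:
play_rows:
  increments:
    - {"slide": [40, -12, 10], "angular": [0, 0, 0], "claw": 1}
    - {"slide": [40, -12, 20], "angular": [0, 0, 0], "claw": 1}
    - {"slide": [40, -12, 30], "angular": [0, 0, 0], "claw": 1}
    - {"slide": [40, -12, 30], "angular": [0, 0, 0], "claw": 1}
    - {"slide": [0, 0, 0], "angular": [0, 0, 0], "claw": 1}
    - {"slide": [0, 0, 0], "angular": [0, 0, 0], "claw": 1}
    - {"slide": [0, 0, 0], "angular": [0, 0, 0], "claw": 1}

```text
time: 1.6
ee_pos: [0.5625, -0.3721, 0.1628]
tcp_rot: [180.0, -0.0, 4.4]
wrist_force: [0.3, 0.6, 0.4]
opening: 0.0853
grasp_force: 0.0
```

```bash
python3 - <<'E'
from h import *
o=bot.get_obs();print(o['ee_pos'],o['tcp_rot'],o['q'],o['wrist_force'])
cv2.imwrite('pics/w1.png',bot.camera('wrist')[:,:,::-1]);print(bot.camera_info('wrist'))
E
```

```text
[ 0.56250714 -0.37206278  0.16280604] [ 1.79963267e+02 -2.41504626e-02  4.43500991e+00] [-3.34765292e+01  2.15862030e+01  2.00820744e+01  8.84542476e+01
 -1.41414346e-02  1.42088463e+02] [0.26851557 0.56629976 0.42900773]
{'fovy': 65.70646984690485, 'cx': 261.15490216698134, 'cy': 192.7979309953725, 'R': array([[ 0.07679788, -0.99704543,  0.00157957],
       [-0.94727144, -0.07246952,  0.31212977],
       [-0.31109309, -0.02546718, -0.95003816]]), 't': array([-0.41476045,  0.4915865 ,  0.46430443])}
```

View pics/w1.png

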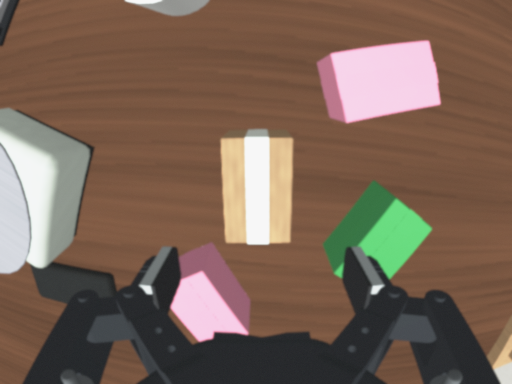

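The wrist view shows the parcel at (257,190), square to the jaws, with the pink block at the lower left and the green block at the right. I'll refine the parcel's position from this picture.

```bash
cat >> h.py <<'E'
def finv(uv,z,i):
    f=192/np.tan(np.radians(i['fovy']/2));R=np.array(i['R']);c=-R.T@np.array(i['t']);out=[]
    for u,v in np.atleast_2d(uv):
        d=np.array([u-i['cx'],v-i['cy']]);r=np.hypot(*d);th=r/f
        w=R.T@np.array([*(np.sin(th)*d/r),np.cos(th)]);out.append(c+w*(z-c[2])/w[2])
    return np.array(out)
E
python3 - <<'E'
from h import *
i=bot.camera_info('wrist')
W=finv([(221,139),(293,138),(291,243),(225,243)],.06,i);print(W,W.mean(0))
E
```

```text
[[ 0.60859291 -0.33779363  0.06      ]
 [ 0.61355071 -0.39333691  0.06      ]
 [ 0.5234498  -0.40155193  0.06      ]
 [ 0.51901824 -0.3444076   0.06      ]] [ 0.56615292 -0.36927251  0.06      ]
```

Request:
play_rows:
  increments:
    - {"slide": [5, -3, 30], "angular": [0, 0, 0], "claw": 1}
    - {"slide": [0, 0, 40], "angular": [0, 0, 0], "claw": 1}
    - {"slide": [0, 0, 30], "angular": [0, 0, 0], "claw": 1}
    - {"slide": [0, 0, 26], "angular": [0, 0, 0], "claw": 1}
    - {"slide": [0, 0, 0], "angular": [0, 0, 0], "claw": 1}
    - {"slide": [0, 0, 0], "angular": [0, 0, 0], "claw": 1}

```text
time: 2.25
ee_pos: [0.5674, -0.369, 0.0376]
tcp_rot: [180.0, -0.1, 4.4]
wrist_force: [0.0, -0.2, 0.8]
opening: 0.0854
grasp_force: 0.0
```

Request:
play_rows:
  increments:
    - {"slide": [0, 0, 0], "angular": [0, 0, 0], "claw": -1}
    - {"slide": [0, 0, 0], "angular": [0, 0, 0], "claw": -1}
    - {"slide": [0, 0, 0], "angular": [0, 0, 0], "claw": -1}
    - {"slide": [0, 0, 0], "angular": [0, 0, 0], "claw": -1}
    - {"slide": [0, 0, 0], "angular": [0, 0, 0], "claw": -1}
    - {"slide": [0, 0, 0], "angular": [0, 0, 0], "claw": -1}
    - {"slide": [0, 0, 0], "angular": [0, 0, 0], "claw": -1}
    - {"slide": [0, 0, 0], "angular": [0, 0, 0], "claw": -1}
  squeeze: 40

```text
time: 3.05
ee_pos: [0.5684, -0.3688, 0.0383]
tcp_rot: [179.9, -0.1, 4.5]
wrist_force: [-1.1, -0.7, 6.9]
opening: 0.0555
grasp_force: 44.0
```

Request:
play_rows:
  increments:
    - {"slide": [0, 0, -10], "angular": [0, 0, 0], "claw": -1}
    - {"slide": [0, 0, -25], "angular": [0, 0, 0], "claw": -1}
    - {"slide": [0, 0, -30], "angular": [0, 0, 0], "claw": -1}
    - {"slide": [0, 0, -35], "angular": [0, 0, 0], "claw": -1}
    - {"slide": [0, 0, -35], "angular": [0, 0, 0], "claw": -1}
    - {"slide": [0, 0, -25], "angular": [0, 0, 0], "claw": -1}
    - {"slide": [0, 0, 0], "angular": [0, 0, 0], "claw": -1}
    - {"slide": [0, 0, 0], "angular": [0, 0, 0], "claw": -1}

```text
time: 3.85
ee_pos: [0.5678, -0.3682, 0.1956]
tcp_rot: [180.0, -0.0, 4.5]
wrist_force: [-0.0, 0.2, -4.4]
opening: 0.0554
grasp_force: 43.6
```

Request:
play_rows:
  increments:
    - {"slide": [1, -15, 0], "angular": [0, 0, 0], "claw": -1}
    - {"slide": [1, -30, 0], "angular": [0, 0, 0], "claw": -1}
    - {"slide": [1, -42, 0], "angular": [0, 0, 0], "claw": -1}
    - {"slide": [2, -45, 0], "angular": [0, 0, 0], "claw": -1}
    - {"slide": [2, -45, 0], "angular": [0, 0, 0], "claw": -1}
    - {"slide": [1, -42, 0], "angular": [0, 0, 0], "claw": -1}
    - {"slide": [1, -27, 0], "angular": [0, 0, 0], "claw": -1}
    - {"slide": [0, -15, 0], "angular": [0, 0, 0], "claw": -1}

```text
time: 4.65
ee_pos: [0.5552, -0.1043, 0.1942]
tcp_rot: [-179.9, 0.1, 4.6]
wrist_force: [0.1, 0.2, -2.4]
opening: 0.0557
grasp_force: 43.8
```

Request:
play_rows:
  increments:
    - {"slide": [0, 0, 0], "angular": [0, 0, 0], "claw": -1}
    - {"slide": [0, 0, 0], "angular": [0, 0, 0], "claw": -1}
    - {"slide": [0, 0, 0], "angular": [0, 0, 0], "claw": -1}

```text
time: 4.95
ee_pos: [0.5562, -0.1081, 0.1953]
tcp_rot: [180.0, 0.0, 4.4]
wrist_force: [-0.4, -0.5, -2.6]
opening: 0.0556
grasp_force: 43.8
```

```bash
python3 - <<'E'
from h import *
o=bot.get_obs();print(o['ee_pos'],o['tcp_rot'],o['wrist_force'])
i=bot.camera_info('wrist');w=bot.camera('wrist');t=bot.camera('top');s=bot.camera('scene')
r=lambda c:cv2.resize(c,(400,300),interpolation=cv2.INTER_CUBIC)
cv2.imwrite('pics/p2.png',np.vstack([np.hstack([r(w),r(t[156:276,200:360])]),np.hstack([r(s[130:280,150:350]),r(s)])])[:,:,::-1])
E
```

```text
[ 0.55619755 -0.108084    0.19533722] [1.79996572e+02 4.62386521e-02 4.40910861e+00] [-0.43036872 -0.45779871 -2.58352101]
```

View pics/p2.png

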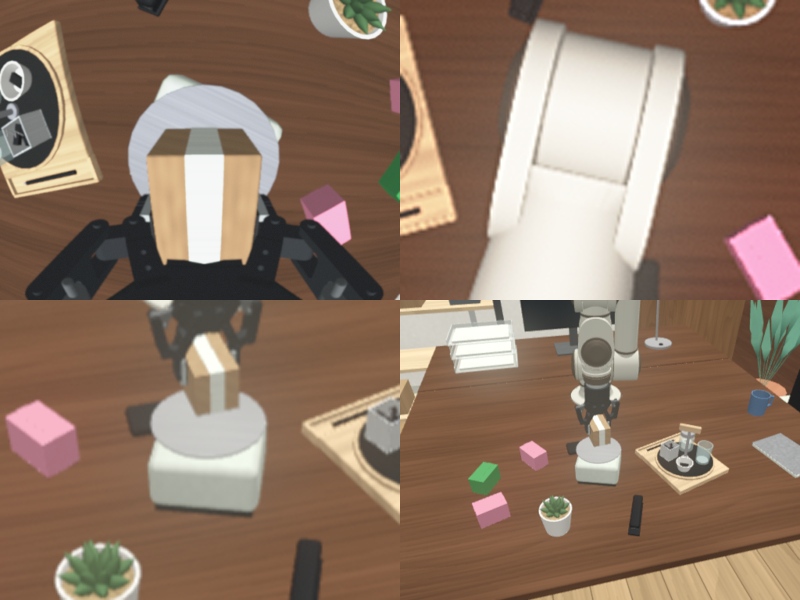

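The parcel hangs level over the middle of the pan, clear of everything. I'll lower it.

Request:
play_rows:
  increments:
    - {"slide": [0, 0, 12], "angular": [0, 0, 0], "claw": -1}
    - {"slide": [0, 0, 12], "angular": [0, 0, 0], "claw": -1}
    - {"slide": [0, 0, 10], "angular": [0, 0, 0], "claw": -1}
    - {"slide": [0, 0, 5], "angular": [0, 0, 0], "claw": -1}
    - {"slide": [0, 0, 2], "angular": [0, 0, 0], "claw": -1}
    - {"slide": [0, 0, 0], "angular": [0, 0, 0], "claw": -1}
    - {"slide": [0, 0, 0], "angular": [0, 0, 0], "claw": -1}
    - {"slide": [0, 0, 0], "angular": [0, 0, 0], "claw": -1}

```text
time: 5.9
ee_pos: [0.5566, -0.1073, 0.1555]
tcp_rot: [180.0, -0.0, 4.5]
wrist_force: [-0.7, 0.1, -2.7]
opening: 0.0559
grasp_force: 43.8
```

Request:
play_rows:
  increments:
    - {"slide": [0, 0, 1], "angular": [0, 0, 0], "claw": -1}
    - {"slide": [0, 0, 1], "angular": [0, 0, 0], "claw": -1}
    - {"slide": [0, 0, 1], "angular": [0, 0, 0], "claw": -1}
    - {"slide": [0, 0, 1], "angular": [0, 0, 0], "claw": -1}
    - {"slide": [0, 0, 1], "angular": [0, 0, 0], "claw": -1}
    - {"slide": [0, 0, 1], "angular": [0, 0, 0], "claw": -1}
    - {"slide": [0, 0, 0], "angular": [0, 0, 0], "claw": -1}
    - {"slide": [0, 0, 0], "angular": [0, 0, 0], "claw": -1}

```text
time: 6.7
ee_pos: [0.5563, -0.1073, 0.149]
tcp_rot: [180.0, 0.0, 4.5]
wrist_force: [0.0, -0.2, -1.6]
opening: 0.0554
grasp_force: 43.8
```

Request:
play_rows:
  increments:
    - {"slide": [0, 0, 1], "angular": [0, 0, 0], "claw": -1}
    - {"slide": [0, 0, 1], "angular": [0, 0, 0], "claw": -1}
    - {"slide": [0, 0, 1], "angular": [0, 0, 0], "claw": -1}
    - {"slide": [0, 0, 0], "angular": [0, 0, 0], "claw": -1}
    - {"slide": [0, 0, 0], "angular": [0, 0, 0], "claw": -1}

```text
time: 7.2
ee_pos: [0.5564, -0.1073, 0.146]
tcp_rot: [180.0, -0.0, 4.5]
wrist_force: [0.1, -0.4, -2.5]
opening: 0.0556
grasp_force: 43.9
```

Request:
play_rows:
  increments:
    - {"slide": [0, 0, 1], "angular": [0, 0, 0], "claw": -1}
    - {"slide": [0, 0, 1], "angular": [0, 0, 0], "claw": -1}
    - {"slide": [0, 0, 0], "angular": [0, 0, 0], "claw": -1}
    - {"slide": [0, 0, 0], "angular": [0, 0, 0], "claw": 0.3}
    - {"slide": [0, 0, 0], "angular": [0, 0, 0], "claw": 0.35}
    - {"slide": [0, 0, 0], "angular": [0, 0, 0], "claw": 0.4}
    - {"slide": [0, 0, 0], "angular": [0, 0, 0], "claw": 0.5}
    - {"slide": [0, 0, 0], "angular": [0, 0, 0], "claw": 0.7}
  squeeze: 20

```text
time: 8.0
ee_pos: [0.5564, -0.1073, 0.144]
tcp_rot: [180.0, -0.0, 4.5]
wrist_force: [-0.3, 0.3, 0.3]
opening: 0.0725
grasp_force: 0.0
```

Request:
play_rows:
  increments:
    - {"slide": [0, 0, 0], "angular": [0, 0, 0], "claw": 1}
    - {"slide": [0, 0, 0], "angular": [0, 0, 0], "claw": 1}
    - {"slide": [0, 0, 0], "angular": [0, 0, 0], "claw": 1}
    - {"slide": [0, 0, 0], "angular": [0, 0, 0], "claw": 1}
    - {"slide": [0, 0, 0], "angular": [0, 0, 0], "claw": 1}
    - {"slide": [0, 0, 0], "angular": [0, 0, 0], "claw": 1}

```text
time: 8.6
ee_pos: [0.5564, -0.1073, 0.1439]
tcp_rot: [180.0, 0.0, 4.5]
wrist_force: [-0.9, 0.1, 0.9]
opening: 0.0857
grasp_force: 0.0
```

Request:
play_rows:
  increments:
    - {"slide": [0, 0, -10], "angular": [0, 0, 0], "claw": 1}
    - {"slide": [0, 0, -15], "angular": [0, 0, 0], "claw": 1}
    - {"slide": [0, 0, -20], "angular": [0, 0, 0], "claw": 1}
    - {"slide": [0, 0, -25], "angular": [0, 0, 0], "claw": 1}
    - {"slide": [0, 0, -25], "angular": [0, 0, 0], "claw": 1}
    - {"slide": [0, 0, -25], "angular": [0, 0, 0], "claw": 1}
    - {"slide": [0, 0, -15], "angular": [0, 0, 0], "claw": 1}
    - {"slide": [0, 0, 0], "angular": [0, 0, 0], "claw": 1}

```text
time: 9.4
ee_pos: [0.557, -0.1074, 0.2826]
tcp_rot: [179.9, -0.3, 4.5]
wrist_force: [0.1, -0.2, -0.1]
opening: 0.0853
grasp_force: 0.0
```

Request:
play_rows:
  increments:
    - {"slide": [4, -25, 0], "angular": [0, 0, 0], "claw": 1}
    - {"slide": [6, -38, 0], "angular": [0, 0, 0], "claw": 1}
    - {"slide": [8, -45, 0], "angular": [0, 0, 0], "claw": 1}
    - {"slide": [8, -45, 0], "angular": [0, 0, 0], "claw": 1}
    - {"slide": [8, -45, 0], "angular": [0, 0, 0], "claw": 1}
    - {"slide": [7, -40, 0], "angular": [0, 0, 0], "claw": 1}
    - {"slide": [7, -38, 0], "angular": [0, 0, 0], "claw": 1}
    - {"slide": [4, -25, 0], "angular": [0, 0, 0], "claw": 1}

```text
time: 10.2
ee_pos: [0.5886, 0.1295, 0.2815]
tcp_rot: [-177.0, 0.1, 11.1]
wrist_force: [-0.3, 0.1, 0.3]
opening: 0.0855
grasp_force: 0.0
```

Request:
play_rows:
  increments:
    - {"slide": [0, 0, 0], "angular": [0, 0, -8.5], "claw": 1}
    - {"slide": [0, 0, 0], "angular": [0, 0, -8.5], "claw": 1}
    - {"slide": [0, 0, 0], "angular": [0, 0, -8.5], "claw": 1}
    - {"slide": [0, 0, 0], "angular": [0, 0, -8.5], "claw": 1}
    - {"slide": [0, 0, 0], "angular": [0, 0, -8.5], "claw": 1}
    - {"slide": [0, 0, 0], "angular": [0, 0, -8.5], "claw": 1}
    - {"slide": [0, 0, 0], "angular": [0, 0, 0], "claw": 1}
    - {"slide": [0, 0, 0], "angular": [0, 0, 0], "claw": 1}

```text
time: 11.0
ee_pos: [0.5885, 0.128, 0.2819]
tcp_rot: [-178.1, -2.3, 61.7]
wrist_force: [-0.4, -0.6, 0.9]
opening: 0.0849
grasp_force: 0.0
```

```bash
python3 - <<'E'
from h import *
o=bot.get_obs();print(o['time'],o['ee_pos'],o['tcp_rot'],o['q'])
i=bot.camera_info('wrist');w=bot.camera('wrist');t=bot.camera('top');s=bot.camera('scene')
np.save('wi.npy',i,allow_pickle=True)
cv2.imwrite('pics/top3.png',t[:,:,::-1]);cv2.imwrite('pics/w3.png',w[:,:,::-1])
r=lambda c:cv2.resize(c,(400,300),interpolation=cv2.INTER_CUBIC)
cv2.imwrite('pics/p3.png',np.vstack([np.hstack([r(w),r(t[156:276,200:360])]),np.hstack([r(s[130:280,150:350]),r(s[110:260,270:470])])])[:,:,::-1])
E
```

```text
11.0 [0.5885359  0.12795891 0.28193513] [-178.09518654   -2.26769022   61.7223399 ] [ 10.95906456  13.37393225  23.09392598  99.76192477   2.96092582
 129.19793758]
```

View pics/p3.png

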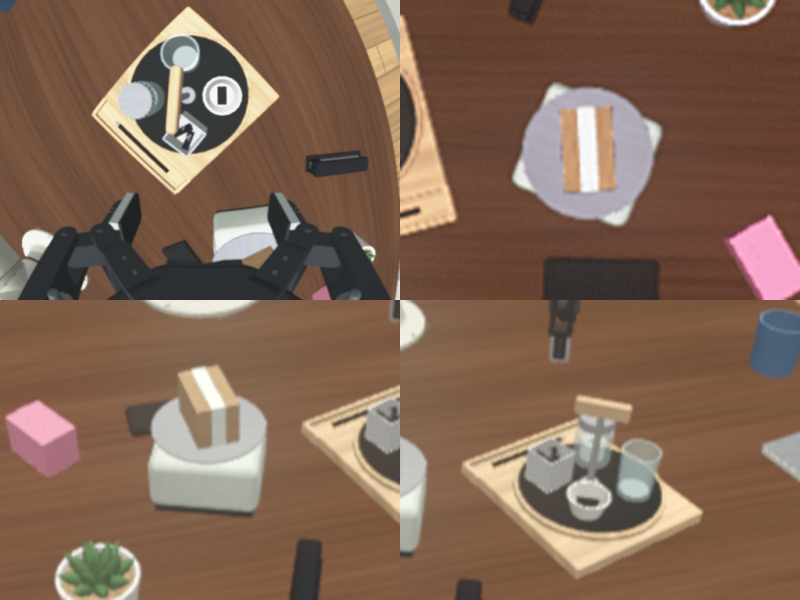

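The parcel stands alone and centred on the pan, at crop px (588,150). The wrist picture shows the bar from (176,66) to (173,132) in the crop. The fast move left a small tilt, so I'll work out the correction.

```bash
cat >> h.py <<'E'
from scipy.spatial.transform import Rotation as Ro
def delta(p,yaw):
    o=bot.get_obs();A=Ro.from_euler('xyz',o['tcp_rot'],degrees=True);B=Ro.from_euler('xyz',[180,0,yaw],degrees=True)
    print('pose',np.round(o['ee_pos'],4),np.round(o['tcp_rot'],1),'rotvec(tool)',np.round((A.inv()*B).as_rotvec(degrees=True),2),'slide mm after turn',np.round(B.inv().apply(np.array(p)-o['ee_pos'])*1000,1))
E
python3 - <<'E'
from h import *
i=np.load('wi.npy',allow_pickle=True).item();k=1.28
W=finv(np.array([(170,66),(183,66),(179,133),(167,132)])*k,.174,i)[:,:2]
print(W,W.mean(0));d=(W[0]+W[1]-W[2]-W[3])/2;print(np.hypot(*d),np.degrees(np.arctan2(d[1],d[0])))
l=finv([(138*k,100*k)],.109,i)[:,:2];print('lid',l)
delta([.585,.197,.25],55.5)
E
```

```text
[[0.60007957 0.23070774]
 [0.61156276 0.22407537]
 [0.57442635 0.16549757]
 [0.5637023  0.17246328]] [0.58744275 0.19818599]
0.06901394933396596 57.818694870926485
lid [[0.53285665 0.22405514]]
pose [0.5885 0.1281 0.2819] [-178.1   -2.3   61.8] rotvec(tool) [-2.02 -2.16  6.37] slide mm after turn [ 54.8 -41.9  31.9]
```

Request:
play_rows:
  increments:
    - {"slide": [0, 0, 0], "angular": [-1, -1.1, 2.7], "claw": 1}
    - {"slide": [0, 0, 0], "angular": [-1, -1.1, 2.7], "claw": 1}
    - {"slide": [10, -8, 5], "angular": [0, 0, 0], "claw": 1}
    - {"slide": [15, -11, 10], "angular": [0, 0, 0], "claw": 1}
    - {"slide": [15, -11, 10], "angular": [0, 0, 0], "claw": 1}
    - {"slide": [15, -11, 7], "angular": [0, 0, 0], "claw": 1}
    - {"slide": [0, 0, 0], "angular": [0, 0, 0], "claw": 1}
    - {"slide": [0, 0, 0], "angular": [0, 0, 0], "claw": 1}

```text
time: 11.95
ee_pos: [0.5842, 0.1974, 0.2495]
tcp_rot: [-180.0, 0.0, 56.7]
wrist_force: [0.4, -0.6, 0.7]
opening: 0.0854
grasp_force: 0.0
```

```bash
python3 - <<'E'
from h import *
delta([.586,.1975,.163],56.5)
i=bot.camera_info('wrist');w=bot.camera('wrist');np.save('wi.npy',i,allow_pickle=True)
cv2.imwrite('pics/w4.png',w[:,:,::-1])
E
```

```text
pose [0.5842 0.1974 0.2495] [-180.     0.    56.7] rotvec(tool) [-0.02  0.04  0.22] slide mm after turn [ 1.   1.4 86.5]
```

View pics/w4.png

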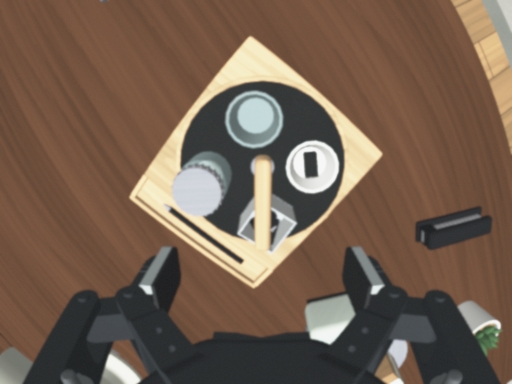

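The bar runs vertically through (263,200), midway between the jaws. All the containers are well below the fingertip height I need. I'll go down and grip.

Request:
play_rows:
  increments:
    - {"slide": [1, 1, 15], "angular": [0, 0, 0], "claw": 1}
    - {"slide": [0, 0, 20], "angular": [0, 0, 0], "claw": 1}
    - {"slide": [0, 0, 25], "angular": [0, 0, 0], "claw": 1}
    - {"slide": [0, 0, 18], "angular": [0, 0, 0], "claw": 1}
    - {"slide": [0, 0, 7], "angular": [0, 0, 0], "claw": 1}
    - {"slide": [0, 0, 0], "angular": [0, 0, 0], "claw": 0}
    - {"slide": [0, 0, 0], "angular": [0, 0, 0], "claw": -0.5}
    - {"slide": [0, 0, 0], "angular": [0, 0, 0], "claw": -1}
  squeeze: 30

```text
time: 12.8
ee_pos: [0.5864, 0.1969, 0.1663]
tcp_rot: [179.9, -0.1, 56.6]
wrist_force: [-0.1, 0.3, -0.4]
opening: 0.0439
grasp_force: 0.0
```

Request:
play_rows:
  increments:
    - {"slide": [0, 0, 0], "angular": [0, 0, 0], "claw": -1}
    - {"slide": [0, 0, 0], "angular": [0, 0, 0], "claw": -1}
    - {"slide": [0, 0, 0], "angular": [0, 0, 0], "claw": -1}
    - {"slide": [0, 0, 0], "angular": [0, 0, 0], "claw": -1}
    - {"slide": [0, 0, 0], "angular": [0, 0, 0], "claw": -1}
    - {"slide": [0, 0, 0], "angular": [0, 0, 0], "claw": -1}
    - {"slide": [0, 0, 0], "angular": [0, 0, 0], "claw": -1}
    - {"slide": [0, 0, 0], "angular": [0, 0, 0], "claw": -1}

```text
time: 13.6
ee_pos: [0.5854, 0.1974, 0.1656]
tcp_rot: [-180.0, -0.0, 56.7]
wrist_force: [-5.0, 2.8, 3.1]
opening: 0.0113
grasp_force: 31.8
```

Request:
play_rows:
  increments:
    - {"slide": [0, 0, 0], "angular": [0, 0, -1], "claw": -1}
    - {"slide": [0, 0, 0], "angular": [0, 0, -2], "claw": -1}
    - {"slide": [0, 0, 0], "angular": [0, 0, -3], "claw": -1}
    - {"slide": [0, 0, 0], "angular": [0, 0, -3], "claw": -1}
    - {"slide": [0, 0, 0], "angular": [0, 0, -3], "claw": -1}
    - {"slide": [0, 0, 0], "angular": [0, 0, -3], "claw": -1}
    - {"slide": [0, 0, 0], "angular": [0, 0, -3], "claw": -1}
    - {"slide": [0, 0, 0], "angular": [0, 0, -3], "claw": -1}

```text
time: 14.4
ee_pos: [0.5858, 0.1972, 0.1656]
tcp_rot: [180.0, -0.0, 77.8]
wrist_force: [-1.3, 1.1, 3.1]
opening: 0.0114
grasp_force: 31.7
```

Request:
play_rows:
  increments:
    - {"slide": [0, 0, 0], "angular": [0, 0, -3], "claw": -1}
    - {"slide": [0, 0, 0], "angular": [0, 0, -3], "claw": -1}
    - {"slide": [0, 0, 0], "angular": [0, 0, -3], "claw": -1}
    - {"slide": [0, 0, 0], "angular": [0, 0, -3], "claw": -1}
    - {"slide": [0, 0, 0], "angular": [0, 0, -3], "claw": -1}
    - {"slide": [0, 0, 0], "angular": [0, 0, -2.5], "claw": -1}
    - {"slide": [0, 0, 0], "angular": [0, 0, -1.5], "claw": -1}
    - {"slide": [0, 0, 0], "angular": [0, 0, 0], "claw": -1}

```text
time: 15.2
ee_pos: [0.5863, 0.1972, 0.1656]
tcp_rot: [179.9, -0.0, 96.7]
wrist_force: [1.6, 1.6, 5.2]
opening: 0.0112
grasp_force: 31.9
```

Request:
play_rows:
  increments:
    - {"slide": [0, 0, 0], "angular": [0, 0, 0], "claw": -1}
    - {"slide": [0, 0, 0], "angular": [0, 0, 0], "claw": -1}
    - {"slide": [0, 0, 0], "angular": [0, 0, 0], "claw": -1}
    - {"slide": [0, 0, 0], "angular": [0, 0, 0], "claw": -1}

```text
time: 15.6
ee_pos: [0.5863, 0.1972, 0.1656]
tcp_rot: [179.9, -0.0, 96.6]
wrist_force: [1.2, 2.5, 5.9]
opening: 0.0113
grasp_force: 32.0
```

```bash
python3 - <<'E'
from h import *
delta([.586,.1975,.163],97)
i=bot.camera_info('wrist');w=bot.camera('wrist');t=bot.camera('top');s=bot.camera('scene')
np.save('wi.npy',i,allow_pickle=True)
r=lambda c:cv2.resize(c,(400,300),interpolation=cv2.INTER_CUBIC)
cv2.imwrite('pics/p5.png',np.vstack([np.hstack([r(w),r(t[130:310,120:360])]),np.hstack([r(s[130:280,150:350]),r(s[150:240,300:420])])])[:,:,::-1])
E
```

```text
pose [0.5863 0.1972 0.1656] [179.9  -0.   96.6] rotvec(tool) [ 0.08 -0.03 -0.41] slide mm after turn [ 0.3 -0.2  2.6]
```

View pics/p5.png

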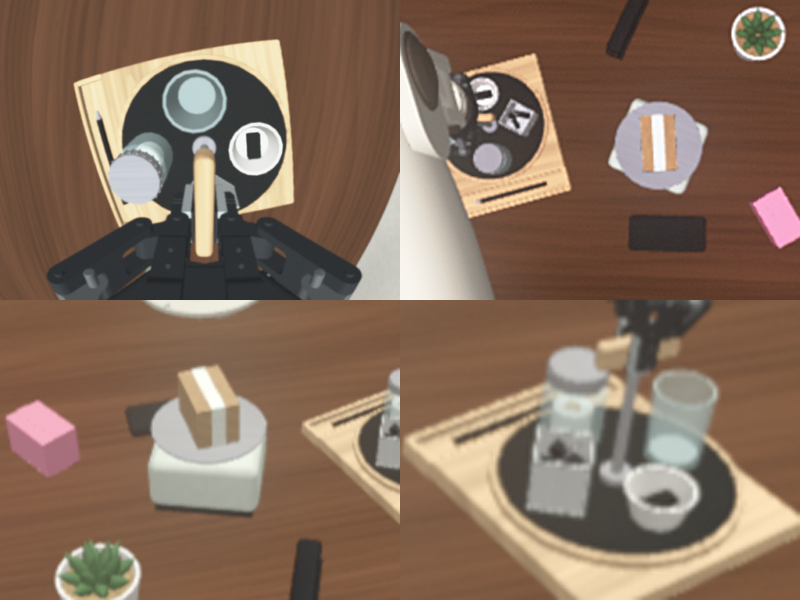

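The jar now stands behind the pen trough, with its lid at top crop (492,158) and wrist crop (137,176). The tools and the bystanders are undisturbed. I'll check the jar's position in the caddy frame.

```bash
python3 - <<'E'
from h import *
i=np.load('wi.npy',allow_pickle=True).item()
a=np.radians(16.9);R=np.array([[np.cos(a),np.sin(a)],[-np.sin(a),np.cos(a)]])
A=inv('top',[(120+92/1.6667,130+158/1.6667)],.109)[0,:2];B=finv([(137*1.28,176*1.28)],.109,i)[0,:2]
C=np.array([.5855,.197])
for p in(A,B):print(p,R@(p-C))
P=finv(np.array([(278,40),(78,80)])*1.28,.02,i)[:,:2];d=P[0]-P[1];print('side yaw',np.degrees(np.arctan2(d[1],d[0])),P)
E
```

```text
[0.5236974  0.17378256] [-0.06588293 -0.00424861]
[0.5275492 0.1873201] [-0.05826209  0.00758456]
side yaw 16.360206011902303 [[0.65754493 0.33418847]
 [0.41754726 0.2637344 ]]
```

The two readings differ by 12 mm, so I'll overlay the ideal lid circle (jar exactly on the line) on all three views.

```bash
python3 - <<'E'
from h import *
i=bot.camera_info('wrist');w=bot.camera('wrist');t=bot.camera('top');s=bot.camera('scene')
a=np.radians(16.9);C=np.array([.5855,.197]);c=C-.062*np.array([np.cos(a),np.sin(a)])
th=np.linspace(0,2*np.pi,90)
X=np.c_[c[0]+.026*np.cos(th),c[1]+.026*np.sin(th),0*th+.109]
def fp(X):
    f=192/np.tan(np.radians(i['fovy']/2));p=X@np.array(i['R']).T+i['t'];q=np.hypot(p[:,0],p[:,1])
    return p[:,:2]/q[:,None]*(np.arctan2(q,p[:,2])*f)[:,None]+[i['cx'],i['cy']]
def crop(im,uv,x,y,W,H):
    k=400/W;o=cv2.resize(im[y:y+H,x:x+W],(400,300),interpolation=cv2.INTER_CUBIC)
    uv=(uv+.5-[x,y])*k
    r=o.copy();cv2.polylines(r,[np.round(uv).astype(np.int32)],True,(255,0,0),1)
    return r,o
wc=crop(w,fp(X),100,150,160,120);tc=crop(t,proj('top',X),140,190,80,60);sc=crop(s,proj('scene',X),310,150,80,60)
cv2.imwrite('pics/p6.png',np.vstack([np.hstack([wc[0],sc[0]]),np.hstack(tc)])[:,:,::-1])
E
```

```text
(no output)
```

View pics/p6.png

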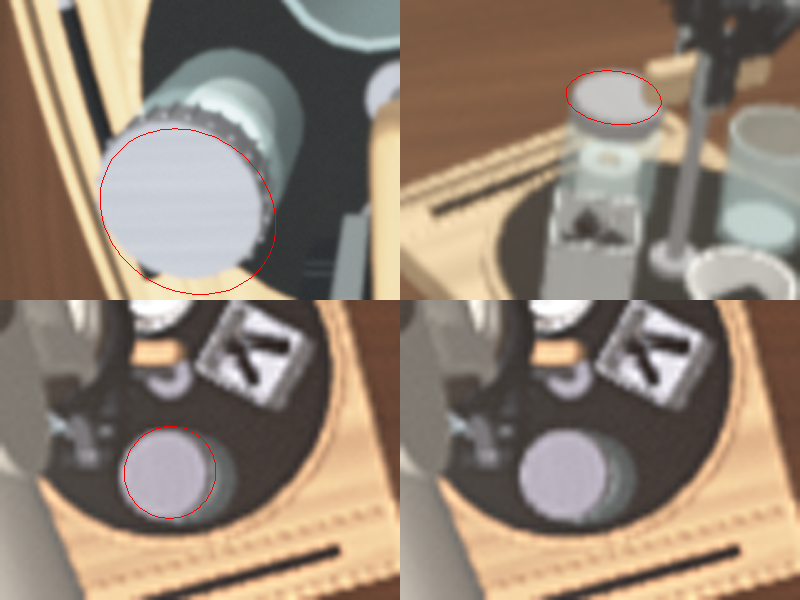

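The lid lies within about 3 mm of the ideal circle in every view, with a slight bias to +y. I'll add a small 2° trim and settle.

Request:
play_rows:
  increments:
    - {"slide": [0, 0, 0], "angular": [0, 0, -0.7], "claw": -1}
    - {"slide": [0, 0, 0], "angular": [0, 0, -0.8], "claw": -1}
    - {"slide": [0, 0, 0], "angular": [0, 0, -0.5], "claw": -1}
    - {"slide": [0, 0, 0], "angular": [0, 0, 0], "claw": -1}
    - {"slide": [0, 0, 0], "angular": [0, 0, 0], "claw": -1}
    - {"slide": [0, 0, 0], "angular": [0, 0, 0], "claw": -1}
    - {"slide": [0, 0, 0], "angular": [0, 0, 0], "claw": -1}
    - {"slide": [0, 0, 0], "angular": [0, 0, 0], "claw": -1}

```text
time: 16.7
ee_pos: [0.5863, 0.1972, 0.1656]
tcp_rot: [179.9, -0.0, 98.6]
wrist_force: [1.2, 2.7, 4.5]
opening: 0.0115
grasp_force: 32.0
```

```bash
python3 -c "
from workcell import bot
o=bot.get_obs();print(o['tcp_rot'],o['grasp_force']);print(bot.job_done())"
```

```text
[ 1.79910089e+02 -2.50760897e-02  9.85851527e+01] 32.03375995159149
the job is handed in; nothing more can be done
None
```

I handed the job in at about 17 s. By the camera checks, the parcel stands upright and released in the middle of the pan, the lidded jar is at the front within about 3 mm of the trough's middle line, and the gripper still holds the handle with about 32 N; `job_done()` returned no verdict, so the judged result isn't confirmed.

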